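# Put the long shell plate in its specimen case and latch the lid

## Robot

A 6-joint arm with a two-finger parallel gripper is mounted at the origin on the work surface; the furniture and walls round the work are solid. World frame = base frame: x ahead of the robot, y to its left, z up, the work surface at z = 0. Lengths are in m, angles in rad, forces in N, time in s.
With the tool pointing down it reaches from about 0.3 to 0.775 m from the base axis. Payload 14.6 kg.
Tool frame: the origin (TCP) lies between the finger pads; the fingertips stand ctrl.tip_extent ahead of it and the grasp point (between the pads) lies 3 mm ahead of it (ctrl.tip_extent is the distance from the TCP to the fingertips, in m); z points along the fingers, y is the line along which they close (so a half turn about z gives the same grasp; the last joint's range is limited). The gripper opens to 94 mm and grips with 3 to 60 N. Pads are 16 mm wide; open, the fingers measure 119 mm over their backs; the gripper's body (75 mm by 177 mm) begins 78 mm behind the grasp point.
Start: joints at [-0.067, 0.3, 1.521, -0, 1.321, -0.067], TCP at [0.55, -0, 0.227] pointing down, gripper open.
Joint ranges: [-3.03, 3.03], [-0.79, 2.21], [0.23, 2.52], [-1.04, 4.18], [0, 3.07], [-2.55, 2.55]. Speed limits (rad/s): [2.22, 2.22, 2.57, 3.14, 3.14, 3.14].

## Interface

Orientations are given as [roll, pitch, yaw] about the fixed x, y, z axes, in that order (R = Rz(yaw) Ry(pitch) Rx(roll)).
In Python, from station import ctrl, viewer gives the robot as it stands (ctrl), with the cameras (viewer).
- The arm moves only by the shell command python3 shift.py FILE [OPENING] [FORCE], which reads ROWS from the file FILE. ROWS is a JSON list of rows, 1 to 10 of them, each written [[dx, dy, dz], [rx, ry, rz]]: dx, dy, dz in shares of the most that a row can go, 1 being 50 mm, then a rotation vector rx, ry, rz in normalised numbers (1 is 2 pi rad); each row shifts and turns the commanded pose from where the row before left it, along the tool's axes as they then stand; what a row does not reach is not made up. A row lasts 1/10 s, in which the tool goes at most 0.05 m and 0.15 rad, less where a joint would pass 70% of its speed; a pose out of reach is approached as far as the arm can. OPENING is the finger opening in m, set as the command begins (- or left out keeps the last). The fingers move at their own pace and stop on an object; FORCE is the grip in N (left out, the last holds). Time passes only in rows, so rows that do not move let the fingers close. It prints the time, the measured TCP pose, the force, the opening and the grip force at its end. Input that does not fit is refused with a message, and nothing moves.
- ctrl.get_obs(): the state, without advancing time (a new reading comes with each control period).
- viewer.camera(name): name is "scene" or "side" or "wrist"; returns a dict with "pixels" (420x560x3 uint8, blue, green, red), "fx", "fy", "cx", "cy" (pixels), "extrinsics" (4x4, takes a point from camera to world coordinates). Camera axes: x right, y up, looking along -z (the intrinsics and any distortion apply to the point x, -y, -z); pixel columns grow to the right and rows downward; lengths in m; the calibration is good to about 2 mm. The wrist camera is an equidistant fisheye: a pixel r from the principal point sees the ray r / f radians off the axis. A picture is of the moment at which its call begins. There is no depth.
- ctrl.hand_in(): hands the job in; it is judged then, once.
The state is a dict: "time_s": time; "qpos": joint angles; "joint_vel": joint speeds; "tau": joint torques, N m; "ee_pos": TCP position; "eef_rot": TCP orientation; "force": force on the tool from outside, world axes, zero at the start; "moment": the same for the moment, N m; "grip_width": finger opening in m; "grip_force": force on a finger pad.
Only numpy, scipy, OpenCV 4.12 (cv2) and the standard library are available. Lean on these libraries where they do the work, as an engineer would, in place of code of your own. Each camera call takes 0.05 s, during which the arm holds its last target. There are 200 camera calls.

## Task

Lay the long brown shell plate, the longest of the three plates lying on the grey paper, flat in the well of the foam bed of the open specimen case, without dropping it. Then shut the glazed lid fully home without slamming it, and turn both steel turnbuttons on the front rim square across the lid so that it is held shut; leave the two smaller plates where they lie.

Things in the scene. Friction and masses are not known exactly. Their poses are not given: they have to be found in the camera images.
- case: low wooden specimen case, fixed to the table, 172 x 198 mm, 48 mm high; origin at the centre of its underside; x runs from the front rim (turnbuttons, towards the robot) to the hinges at the back, y to its left, z up. Rims 26 mm wide in front, 16 behind, 14 at the sides; the middle 40 mm of the front rim is scooped down to 36 mm height. Foam bed inside, its top 18 mm above the table
- well (a point): centre of the well's floor, 13 mm above the table, axes as the case's. Well 54 mm along x, 88 mm along y, 5 mm deep, white floor in grey foam; a finger slot, 40 mm wide, 106 mm long along x and equally deep, crosses its middle, so that a plate held across its short side is set down with the fingers in the slot. The plate's long side goes along y, either way round
- plate_long: the longest loose shell plate: thin, brown, 37 x 71 mm, 6 mm thick, about 20 g, fragile; origin at the centre of its underside, long side along its y; take it across the 37 mm side. Lies flat on the table in one of three places that it shares with the two smaller plates
- plate_mid: smaller brown shell plate, 28 x 40 x 6 mm, a bystander; origin at the centre of its underside
- plate_small: small tan bone plate, 23 x 29 x 6 mm, a bystander; origin at the centre of its underside
- painted_jar: obstacle between the plates and the case: a fixed upright painted jar with a green lid, 102 mm across and 145 mm high; origin at the centre of its underside
- lid (a joint): opening angle of the lid, rad: 0 shut, 1.57 upright, stop at 2.0; starts at 1.65 to 1.9. Wooden frame 128 x 168 mm, 14 mm thick, with a clear pane; shut, it lies between the rims, flush with them at 48 mm height. The stiff hinge keeps it at any angle; moving it takes about 3 N at the free edge: push it over and down with closed fingertips on its outer face
- lid_edge (a point): middle of the lid's free (front) edge, on its outer (top) face, 128 mm from the hinge axis; the frame member there is 24 mm wide
- lid_hinge (a point): middle of the hinge axis, in the plane of the lid's outer face, 70 mm behind the case's origin and 48 mm above the table; the axis runs along the case's y
- turnbutton_left (a joint): angle of the left steel turnbutton about its upright pivot, rad: 0 with its arm along the front rim, pointing to the middle of the case; +1.57 with the arm pointing straight back, square across the lid's edge. Growing turns it counter-clockwise seen from above. Starts at -0.4 to 0.15, clear of the lid; turns freely both ways, friction 0.03 N m. Turned in too early it blocks the lid
- turnbutton_right (a joint): the same for the right turnbutton; growing turns it clockwise seen from above
- turnbutton_left_top (a point): on the left turnbutton's pivot axis at the top of its thumb fin, 68 mm above the table; pivot on the front rim, 73 mm in front of the case's origin and 62 mm left. The fin, 9 mm thick, 13 mm high and 34 mm long, runs along the arm from 11 mm behind the pivot to 23 mm ahead of it; the arm below is 12 mm wide, 5 mm thick
- turnbutton_right_top (a point): the same on the right turnbutton, 62 mm to the right of the case's middle
- turnbutton_left_tip (a point): tip of the left turnbutton's arm, 36 mm from its pivot axis, 52 mm above the table; square across, it reaches 24 mm over the lid
- turnbutton_right_tip (a point): tip of the right turnbutton's arm, likewise

How it is judged:
By the outcome, as a careful person would: the job done as asked, in the order asked, and still so for the second after the job is handed in, with the robot touching nothing.
It also fails if it takes over 72 s, if anything falls off the work surface, if the arm or the gripper's body presses on something with over 40 N, if the wrist force passes 120 N, or if a joint passes its speed limit or range.

## Working session

There is one attempt and no reset: what is moved stays moved. The work goes in short steps, Python scripts to look and compute and a shell command to move; the robot and the scene stay as the last step left them, time stands still between calls to the robot, and variables do not carry over. Pictures are saved under pics/ and viewed, at most 10 in all, crops included, and the job is handed in when it is done.

```bash
ls; mkdir -p pics; python3 - <<'E'
from station import ctrl, viewer
import cv2,numpy as np
o=ctrl.get_obs();print(o, ctrl.tip_extent)
for n in("scene","side","wrist"):
    c=viewer.camera(n);cv2.imwrite(f"pics/{n}0.png",c["pixels"]);print(n,c["fx"],c["fy"],c["cx"],c["cy"],np.round(c["extrinsics"],4).tolist(),[k for k in c])
a=cv2.imread("pics/scene0.png");b=cv2.imread("pics/side0.png")
E
```

```text
pics
shift.py
station.py
{'time_s': 0.0, 'qpos': array([-6.65835712e-02,  3.00480520e-01,  1.52156351e+00, -2.27548264e-05,
        1.32070888e+00, -6.65888509e-02]), 'joint_vel': array([-0.00048693,  0.00228141,  0.00030777,  0.00071218,  0.00010439,
        0.0007603 ]), 'tau': array([-1.53750298e-03, -5.31805658e+01, -3.52735734e+01,  7.07558286e-02,
        2.43994006e-02, -4.79655944e-05]), 'ee_pos': array([5.49766770e-01, 1.61609317e-05, 2.26888583e-01]), 'eef_rot': array([-3.14043350e+00, -5.52115237e-05,  1.57080722e+00]), 'force': array([-0.71295007, -0.38874731,  0.40652007]), 'moment': array([ 0.02072318, -0.01238095,  0.01065065]), 'grip_force': 0.0, 'grip_width': 0.09413756885524129} 0.022
scene 500.0090508417259 500.0090508417259 277.4899447669654 209.73042745205424 [[-0.6247, 0.4692, -0.6241, -0.4232], [-0.7806, -0.3948, 0.4845, 0.6815], [-0.0191, 0.7899, 0.6129, 0.9478], [0.0, 0.0, 0.0, 1.0]] ['pixels', 'fx', 'fy', 'cx', 'cy', 'extrinsics']
side 439.34576199171875 439.34576199171875 282.3895578408791 217.92495008391668 [[0.9412, 0.2037, -0.2694, 0.1521], [-0.3377, 0.5767, -0.7439, -0.8932], [0.0039, 0.7912, 0.6116, 0.8102], [0.0, 0.0, 0.0, 1.0]] ['pixels', 'fx', 'fy', 'cx', 'cy', 'extrinsics']
wrist 325.19226210127806 325.19226210127806 276.5040285495759 213.62394751326855 [[1.0, 0.0006, -0.0008, 0.5489], [-0.0003, 0.9643, 0.2647, 0.0772], [0.0009, -0.2647, 0.9643, 0.3839], [0.0, 0.0, 0.0, 1.0]] ['pixels', 'fx', 'fy', 'cx', 'cy', 'extrinsics']
```

View pics/scene0.png

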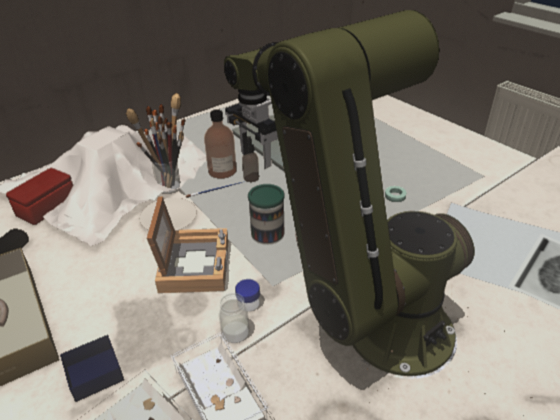

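View pics/side0.png

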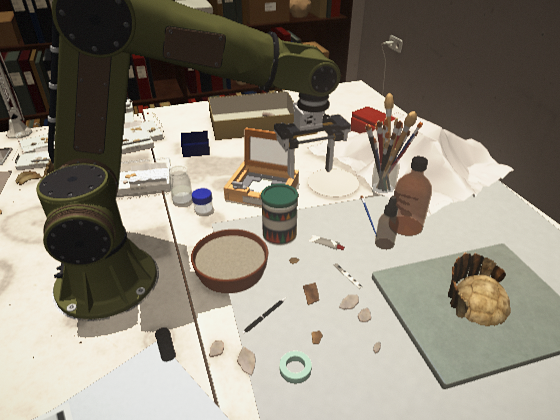

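View pics/wrist0.png

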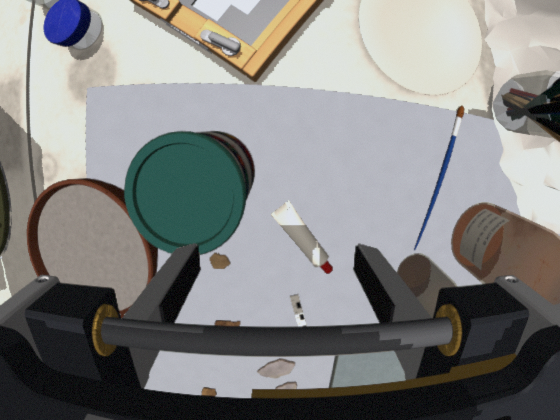

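The side view shows the large brown plate at about (312,292), with smaller plates at about (294,260) and (317,337). The green-lidded jar is at (280,195) and the open case at (262,185). The wrist view shows the case front rim at (200,40).

```bash
cat > h.py <<'E'
import numpy as np,cv2
from station import ctrl, viewer
def ray(c,uv):
    uv=np.asarray(uv,float); d=np.array([(uv[0]-c["cx"])/c["fx"],(uv[1]-c["cy"])/c["fy"]])
    if c.get("fish"):
        r=np.hypot(*d); s=np.sin(r)/r if r>1e-9 else 1; v=np.array([d[0]*s,-d[1]*s,-np.cos(r)])
    else: v=np.array([d[0],-d[1],-1.])
    E=np.asarray(c["extrinsics"]); return E[:3,3],E[:3,:3]@v
def on(c,uv,z):
    o,v=ray(c,uv); return o+v*(z-o[2])/v[2]
def proj(c,p):
    E=np.asarray(c["extrinsics"]);v=E[:3,:3].T@(np.asarray(p)-E[:3,3]);x,y,w=v[0],-v[1],-v[2]
    if c.get("fish"):
        t=np.hypot(x,y);a=np.arctan2(t,w);x,y,w=a*x/t,a*y/t,1
    return np.array([c["cx"]+c["fx"]*x/w,c["cy"]+c["fy"]*y/w])
def cam(n):
    c=viewer.camera(n); c["fish"]=n=="wrist"; return c
def rects(c,mask,z,amin=30):
    m,_=cv2.findContours(mask,cv2.RETR_EXTERNAL,cv2.CHAIN_APPROX_NONE)
    for k in m:
        if cv2.contourArea(k)<amin: continue
        w=np.array([on(c,p[0],z)[:2] for p in k],np.float32)*1000
        r=cv2.minAreaRect(w); print(np.round(k[:,0].mean(0)),"centre mm",np.round(r[0],1),"size",np.round(r[1],1),"ang",round(r[2],1))
E
python3 - <<'E'
from h import *
c=cam("side");p=c["pixels"];h=cv2.cvtColor(p,cv2.COLOR_BGR2HSV)
for u in [(312,292),(294,260),(317,337)]: print(u,h[u[1],u[0]],on(c,u,.006))
m=cv2.inRange(h,(3,70,40),(20,255,220)); m[:, :270]=0;m[:,335:]=0;m[:245]=0;m[350:]=0
rects(c,m,.006)
# crops
s=cam("scene")["pixels"]
A=cv2.resize(p[120:250,210:310],None,fx=4,fy=4,interpolation=2);B=cv2.resize(s[190:300,140:240],None,fx=4,fy=4,interpolation=2)
cv2.imwrite("pics/c1.png",np.hstack([A[:520],cv2.copyMakeBorder(B,0,max(0,520-B.shape[0]),0,0,0)]))
E
```

```text
(312, 292) [ 12 110 114] [ 0.47448393 -0.2194533   0.006     ]
(294, 260) [ 15 108 135] [ 0.47367442 -0.09777836  0.006     ]
(317, 337) [ 14 115 144] [ 0.43297875 -0.34680658  0.006     ]
[316. 337.] centre mm [ 432.1 -346.3] size [33.  20.1] ang 67.2
[311. 293.] centre mm [ 471.3 -222.3] size [65.5 33.4] ang 79.3
[294. 260.] centre mm [471.8 -97.7] size [22.2 19.6] ang 34.8
```

View pics/c1.png

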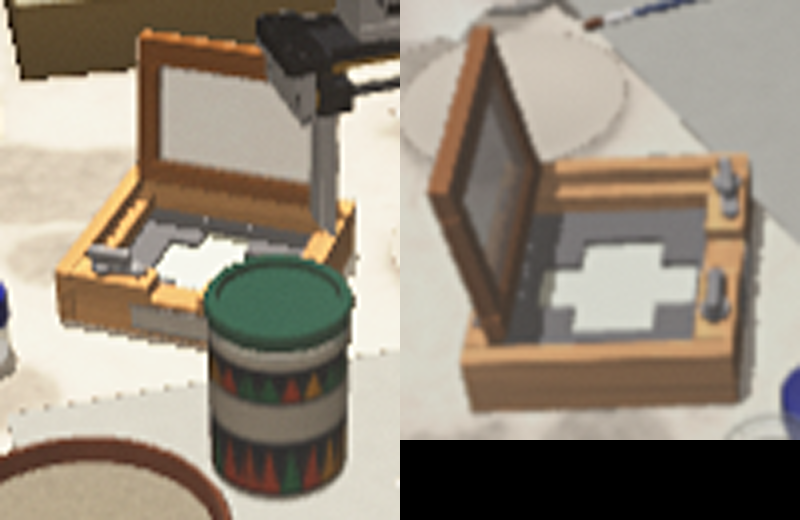

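The crop shows the lid standing open, both turnbuttons along the front rim, and the white cross-shaped well. The plate measures about 65x33 mm at (0.471,-0.222). I'll move over it for a wrist view.

Units first: shifts go in shares of 50 mm and turns go in shares of 2 pi rad. So -0.05 m is -1, -0.016 m is -0.32, 0.04 rad / 6.2832 = 0.0064.

```bash
echo '[[[-0.8, -0.32, 0], [0, 0, 0.0064]], [[-0.8, -0.32, 0], [0, 0, 0.0064]], [[-0.8, -0.32, 0], [0, 0, 0.0064]], [[-0.8, -0.32, 0], [0, 0, 0.0064]], [[-1, -0.28, 0], [0, 0, 0.0048]], [[0, 0, 0], [0, 0, 0]], [[0, 0, 0], [0, 0, 0]], [[0, 0, 0], [0, 0, 0]]]' > m.json && python3 shift.py m.json
cat >plate.py <<'E'
from h import *
c=cam("wrist");p=c["pixels"];h=cv2.cvtColor(p,cv2.COLOR_BGR2HSV)
o=ctrl.get_obs();print(np.round(o["ee_pos"],4),np.round(o["eef_rot"],3))
m=cv2.inRange(h,(3,70,40),(20,255,220));m=cv2.morphologyEx(m,cv2.MORPH_OPEN,np.ones((3,3)))
cs,_=cv2.findContours(m,0,cv2.CHAIN_APPROX_NONE)
for k in cs:
    if cv2.contourArea(k)<300: continue
    w=np.array([on(c,q[0],.006)[:2] for q in k],np.float32)*1000
    r=cv2.minAreaRect(w);b=cv2.boxPoints(r);e=max([b[1]-b[0],b[2]-b[1]],key=np.linalg.norm)
    print(np.round(k[:,0].mean(0)),np.round(r[0],1),np.round(r[1],1),"long dir deg",round(np.degrees(np.arctan2(e[1],e[0]))%180,1))
import sys
cv2.imwrite(sys.argv[1],p)
E
python3 plate.py pics/w1.png
```

```text
time_s: 1.05
ee_pos: [0.456, -0.2004, 0.2274]
eef_rot: [-3.142, -0.0, 1.382]
force: [0.1, 0.7, 0.3]
grip_width: 0.0939
grip_force: 0.0
[ 0.4561 -0.2001  0.2274] [-3.141 -0.     1.382]
[453. 331.] [ 689.4 -473.3] [ 36.3 104.9] long dir deg 94.3
[548. 274.] [ 907.  -425.9] [85.9 93.8] long dir deg 140.6
[293. 198.] [ 474.1 -213.7] [65.1 33.1] long dir deg 79.3
[127. 111.] [281.9 -59.1] [225.6 224. ] long dir deg 23.4
[531.  47.] [882.3 -46.9] [193.6  95.5] long dir deg 17.4
```

View pics/w1.png

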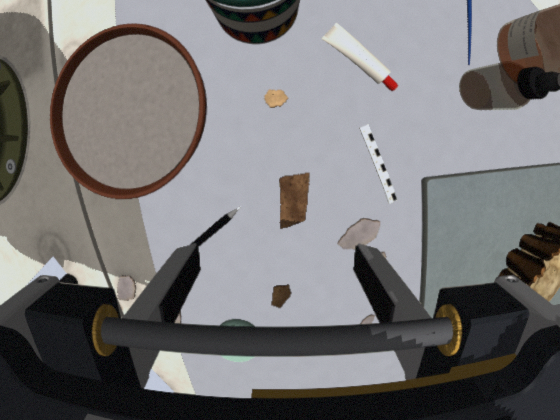

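Wrist view: the plate is at (293,198), slightly skewed in outline. Its yaw already matches the gripper's. The two views disagree by 8 mm in y, so I'll look again from lower down.

In the tool's units: 0.04 m is 0.8, 0.03 m is 0.6.

```bash
echo '[[[-0.12, 0.2, 0.6], [0, 0, 0]], [[-0.12, 0.2, 0.8], [0, 0, 0]], [[0, 0, 0.8], [0, 0, 0]], [[0, 0, 0], [0, 0, 0]], [[0, 0, 0], [0, 0, 0]], [[0, 0, 0], [0, 0, 0]]]' > m.json && python3 shift.py m.json
python3 plate.py pics/w2.png
python3 - <<'E'
from h import *
c=cam("side")
p=c["pixels"];cv2.imwrite("pics/s2.png",p)
a=cv2.imread("pics/w2.png");A=cv2.resize(a[60:360,140:440],None,fx=1.33,fy=1.33)
B=cv2.resize(p[230:350,260:380],(399,399),interpolation=2)
cv2.imwrite("pics/c2.png",np.hstack([A[:399,:399],B]))
E
```

```text
time_s: 1.7
ee_pos: [0.4741, -0.2167, 0.1197]
eef_rot: [3.139, 0.001, 1.382]
force: [0.4, 0.3, 0.3]
grip_width: 0.0941
grip_force: 0.0
[ 0.474  -0.2167  0.1197] [3.138e+00 1.000e-03 1.381e+00]
[276. 211.] [ 474.3 -214. ] [66.9 34. ] long dir deg 80.2
[519.  77.] [ 740.3 -117. ] [38.9 24.6] long dir deg 67.5
[249.  72.] [475.2 -91.9] [19.8 25.6] long dir deg 167.6
[549.  31.] [807.9 -65.5] [79.1 37.4] long dir deg 86.7
[ 96. 128.] [299.6 -97.5] [240.8 126.9] long dir deg 36.7
```

View pics/c2.png

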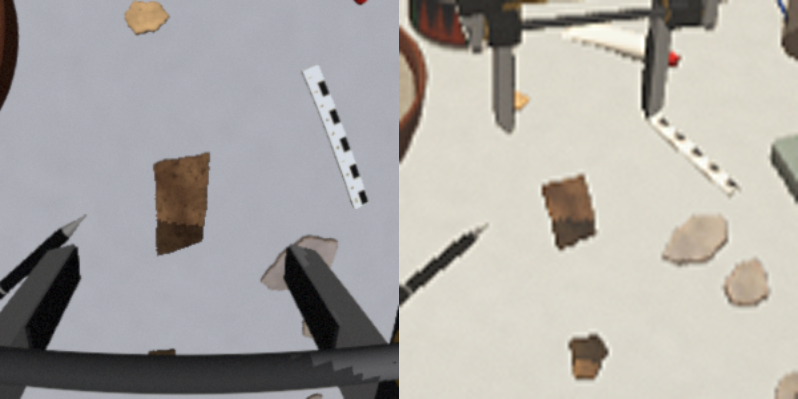

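Both views agree on shape and angle. I'll go with the wrist estimate and narrow the opening to stay clear of the sherd and pen nearby.

In the tool's units: 0.03 m is 0.6, 0.02 m is 0.4.

```bash
echo '[[[0.02, 0, 0], [0, 0, 0]], [[0, 0, 0.4], [0, 0, 0]], [[0, 0, 0.6], [0, 0, 0]], [[0, 0, 0.6], [0, 0, 0]], [[0, 0, 0.2], [0, 0, 0]], [[0, 0, 0.1], [0, 0, 0]], [[0, 0, 0], [0, 0, 0]], [[0, 0, 0], [0, 0, 0]]]' > m.json && python3 shift.py m.json 0.06 && echo '[[[0, 0, 0], [0, 0, 0]], [[0, 0, 0], [0, 0, 0]], [[0, 0, 0], [0, 0, 0]], [[0, 0, 0], [0, 0, 0]], [[0, 0, 0], [0, 0, 0]], [[0, 0, 0], [0, 0, 0]]]' > m.json && python3 shift.py m.json 0.02 8
```

```text
time_s: 2.6
ee_pos: [0.4738, -0.216, 0.0237]
eef_rot: [3.14, 0.001, 1.381]
force: [-0.3, -0.7, -0.4]
grip_width: 0.0599
grip_force: 0.0
time_s: 3.2
ee_pos: [0.4732, -0.2157, 0.0226]
eef_rot: [3.141, 0.0, 1.381]
force: [-1.5, -0.2, 4.2]
grip_width: 0.0339
grip_force: 8.0
```

In the tool's units: -0.05 m is -1, -0.04 m is -0.8.

```bash
echo '[[[0, 0, -0.2], [0, 0, 0]], [[0, 0, -0.6], [0, 0, 0]], [[0, 0, -0.8], [0, 0, 0]], [[0, 0, -1], [0, 0, 0]], [[0, 0, -1], [0, 0, 0]], [[0, 0, 0], [0, 0, 0]], [[0, 0, 0], [0, 0, 0]]]' > m.json && python3 shift.py m.json
python3 - <<'E'
from h import *
c=cam("scene");p=c["pixels"];h=cv2.cvtColor(p,cv2.COLOR_BGR2HSV)
for n,u,z in [("FL",(225,276.2),.048),("BL",(156.5,280),.048),("FR",(227,228.8),.048),("btnL",(219,262),.062),("btnR",(222,236),.062),("well",(196,262),.013)]: print(n,np.round(on(c,u,z),4))
s=cam("side")
for n,u,z in [("FL",(210+60/4,120+272/4),.048),("FR?",(298.5,170),.048),("wellL",(210+160/4,120+275/4),.013),("btnL",(210+118/4,120+255/4),.06)]: print(n,np.round(on(s,u,z),4))
w=cv2.imread("pics/wrist0.png")
E
```

```text
time_s: 3.9
ee_pos: [0.4733, -0.2157, 0.2034]
eef_rot: [3.14, 0.001, 1.381]
force: [-0.1, 0.7, -0.8]
grip_width: 0.0337
grip_force: 8.0
FL [0.3652 0.2414 0.048 ]
BL [0.4641 0.381  0.048 ]
FR [0.5162 0.1332 0.048 ]
btnL [0.4049 0.2318 0.062 ]
btnR [0.485  0.1693 0.062 ]
well [0.4907 0.2548 0.013 ]
FL [0.3711 0.2364 0.048 ]
FR? [0.6255 0.2598 0.048 ]
wellL [0.4565 0.2571 0.013 ]
btnL [0.4157 0.2268 0.06  ]
```

The plate is held (opening 33.7 mm). From the fixed views the case is centred near (0.49,0.255) with yaw about 54.5°. I'll carry the plate high and stop short of the case for a wrist measurement.

In the tool's units: 0.045 m is 0.9, 0.04 m is 0.8.

```bash
echo '[[[0.6, 0.08, -0.4], [0, 0, 0]], [[0.9, 0.1, -0.4], [0, 0, 0]], [[0.9, 0.1, -0.2], [0, 0, 0]], [[0.9, 0.1, 0], [0, 0, 0]], [[0.9, 0.1, 0], [0, 0, 0]], [[0.9, 0.1, 0], [0, 0, 0]], [[0.9, 0.1, 0], [0, 0, 0]], [[0.9, 0.1, 0], [0, 0, 0]], [[0.8, 0.04, 0], [0, 0, 0]], [[0.52, 0, 0], [0, 0, 0]]]' > m.json && python3 shift.py m.json; echo '[[[0, 0, 0], [0, 0, -0.0223]], [[0, 0, 0], [0, 0, -0.0223]], [[0, 0, 0], [0, 0, -0.0223]], [[0, 0, 0], [0, 0, -0.0223]], [[0, 0, 0], [0, 0, -0.0223]], [[0, 0, 0], [0, 0, -0.0223]], [[0, 0, 0], [0, 0, -0.0223]], [[0, 0, 0], [0, 0, -0.0239]], [[0, 0, 0], [0, 0, 0]], [[0, 0, 0], [0, 0, 0]]]' > m.json && python3 shift.py m.json
python3 - <<'E'
from h import *
c=cam("wrist");cv2.imwrite("pics/w3.png",c["pixels"]);np.save("w3.npy",{k:c[k] for k in c},allow_pickle=True)
E
```

```text
time_s: 5.0
ee_pos: [0.5908, 0.1827, 0.2501]
eef_rot: [-3.138, 0.001, 1.382]
force: [-0.3, -0.9, -0.9]
grip_width: 0.0336
grip_force: 8.0
time_s: 6.0
ee_pos: [0.5908, 0.1801, 0.2512]
eef_rot: [-3.14, -0.001, 2.506]
force: [-0.6, 0.3, -0.3]
grip_width: 0.0336
grip_force: 8.0
```

View pics/w3.png

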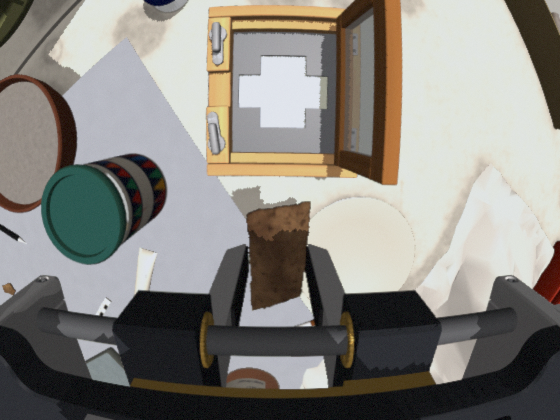

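The wrist view shows the whole case square to the image: front rim at column 208, white well cross centred near (283,92), lid leaning back on the right. The plate is held squarely at (279,255).

```bash
cat > case.py <<'E'
from h import *
c=np.load("w3.npy",allow_pickle=True).item();p=c["pixels"];h=cv2.cvtColor(p,cv2.COLOR_BGR2HSV)
m=cv2.inRange(h,(0,0,190),(180,50,255));roi=np.zeros_like(m);roi[40:145,233:325]=255;m&=roi
cs,_=cv2.findContours(m,0,cv2.CHAIN_APPROX_NONE);k=max(cs,key=cv2.contourArea)
w=np.array([on(c,q[0],.013)[:2] for q in k],np.float32)*1000
r=cv2.minAreaRect(w);print("well",r)
# front rim outer edge
hs=cv2.inRange(h,(8,90,90),(25,255,255))
pts=[]
for v in list(range(14,76,3))+list(range(108,172,3)):
    x=np.where(hs[v,195:225])[0]
    if len(x): pts.append(on(c,(195+x[0],v),.048)[:2])
pts=np.array(pts);vx,vy,_,_=cv2.fitLine(np.float32(pts),cv2.DIST_HUBER,0,.01,.01).ravel();print("front rim dir deg",np.degrees(np.arctan2(vy,vx)),"mid",np.median(pts,0))
for n,u in dict(FL=(208,8),FR=(208,176)).items(): print(n,np.round(on(c,u,.048),4))
R=np.array([np.cos(2.506),np.sin(2.506)]);T=np.array([R[1],-R[0]])
mp=cv2.inRange(h,(3,60,20),(20,255,200));roi[:]=0;roi[195:312,240:318]=255;mp&=roi
cs,_=cv2.findContours(mp,0,cv2.CHAIN_APPROX_NONE);k=max(cs,key=cv2.contourArea)
w=np.array([on(c,q[0],.2346)[:2] for q in k],np.float32)*1000;r=cv2.minAreaRect(w);b=cv2.boxPoints(r);e=max([b[1]-b[0],b[2]-b[1]],key=np.linalg.norm)
d=np.array(r[0])/1000-[.5908,.1801];print("plate",r,"tool off",d@R,d@T,"dir",np.degrees(np.arctan2(e[1],e[0])))
# lid free edge outer corners (upper-most in image): 
for z in(.16,.17,.175): print(z,[np.round(on(c,u,z),4) for u in((402,183),(385,181))])
E
python3 case.py
```

```text
well ((495.5346984863281, 254.52479553222656), (97.2181396484375, 87.7319564819336), 53.42133331298828)
front rim dir deg -37.238758 mid [0.44976152 0.19258345]
FL [0.3689 0.2477 0.048 ]
FR [0.526 0.131 0.048]
plate ((589.3365478515625, 182.379638671875), (34.67106628417969, 67.7726821899414), 54.52782440185547) tool off 0.002530987066496189 0.0009656858362341508 dir -35.472206
0.16 [array([0.6228, 0.2831, 0.16  ]), array([0.6128, 0.2717, 0.16  ])]
0.17 [array([0.619 , 0.2808, 0.17  ]), array([0.6094, 0.2699, 0.17  ])]
0.175 [array([0.6171, 0.2796, 0.175 ]), array([0.6077, 0.2689, 0.175 ])]
```

The case yaw is about 53.2° and the well centre about (0.498,0.258), with the 198 mm front edge measuring 196 mm. The lid stands at about 1.71 rad. The gripper's 177 mm body would strike it at set-down, so I'll first ease the lid back to its stop with the back of a finger, holding the plate above the case.

In the tool's units: 0.04 m is 0.8, 0.03 m is 0.6, 0.012 rad / 6.2832 = 0.0019.

```bash
echo '[[[0.6, 0.2, 0], [0, 0, 0.0019]], [[0.8, 0.2, 0], [0, 0, 0]], [[0.8, 0.2, 0], [0, 0, 0]], [[0.2, 0.1, 0.4], [0, 0, 0]], [[0, 0, 0.6], [0, 0, 0]], [[0, 0, 0.4], [0, 0, 0]], [[0, 0, 0], [0, 0, 0]], [[0, 0, 0], [0, 0, 0]]]' > m.json && python3 shift.py m.json - 12; echo '[[[0, 0.1, 0], [0, 0, 0]], [[0, 0.1, 0], [0, 0, 0]], [[0, 0.1, 0], [0, 0, 0]], [[0, 0.1, 0], [0, 0, 0]], [[0, 0.1, 0], [0, 0, 0]], [[0, 0, 0], [0, 0, 0]]]' > m.json && python3 shift.py m.json;  echo '[[[0, 0.1, 0], [0, 0, 0]], [[0, 0.1, 0], [0, 0, 0]], [[0, 0, 0], [0, 0, 0]]]' > m.json && python3 shift.py m.json
```

```text
time_s: 6.85
ee_pos: [0.5158, 0.2799, 0.183]
eef_rot: [3.142, -0.0, 2.497]
force: [0.7, 0.3, 0.2]
grip_width: 0.0335
grip_force: 12.0
time_s: 7.45
ee_pos: [0.5309, 0.3003, 0.1823]
eef_rot: [3.142, -0.0, 2.499]
force: [0.5, 0.2, 0.8]
grip_width: 0.0332
grip_force: 12.0
time_s: 7.75
ee_pos: [0.5368, 0.3084, 0.1822]
eef_rot: [-3.142, -0.0, 2.499]
force: [-0.7, 0.7, -0.5]
grip_width: 0.0337
grip_force: 12.0
```

No contact yet where I expected it, so I'll look.

```bash
python3 - <<'E'
from h import *
s=cam("scene")["pixels"];w=cam("side")["pixels"]
cv2.imwrite("pics/c4.png",np.hstack([cv2.resize(s[160:300,120:260],(400,400),interpolation=2),cv2.resize(w[90:230,210:350],(400,400),interpolation=2)]))
E
```

```text
(no output)
```

View pics/c4.png

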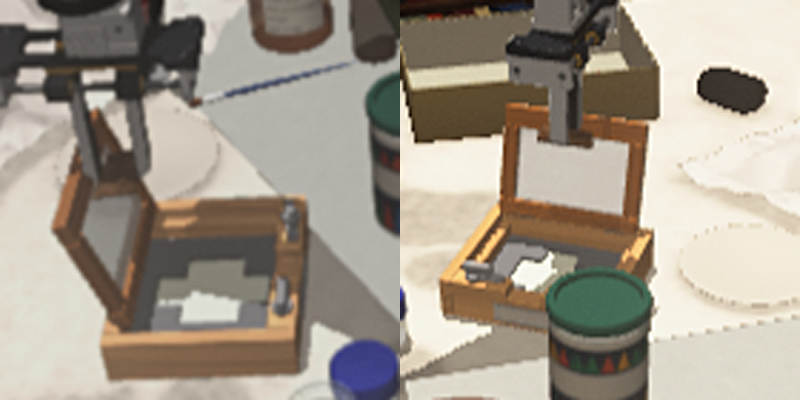

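The lid's near corner has moved from (147,237) to (139,239) in the scene image, so it is being pushed, with little force. I'll carry on gently to the stop.

In the tool's units: 0.004 m is 0.08.

```bash
for i in 1 2 3 4 5; do echo '[[[0, 0.08, 0], [0, 0, 0]], [[0, 0, 0], [0, 0, 0]]]' > m.json && python3 shift.py m.json | egrep 'pos|force: \['; done
```

```text
ee_pos: [0.5392, 0.3113, 0.1824]
force: [-1.1, -1.5, -0.8]
ee_pos: [0.5416, 0.3146, 0.1824]
force: [-0.3, -1.0, -0.6]
ee_pos: [0.5441, 0.3178, 0.1824]
force: [0.1, -1.0, -0.5]
ee_pos: [0.5465, 0.3211, 0.1824]
force: [0.2, -0.6, -1.2]
ee_pos: [0.548, 0.3229, 0.1823]
force: [-9.6, -12.2, 4.4]
```

That's the stop: 15 N, and the TCP is at case x = 81 mm, as the geometry predicted. Now I'll back off, tilt slightly away from the lid and descend.

In the tool's units: -0.035 m is -0.7, -0.002 m is -0.04, -0.05 rad / 6.2832 = -0.008.

```bash
echo '[[[0, -0.4, 0], [0, 0, 0]], [[0, -0.7, 0], [0, 0, 0]], [[-0.04, -0.68, 0], [0, 0, 0]], [[0, 0, 0], [-0.008, 0, 0]], [[0, 0, 0.4], [0, 0, 0]], [[0, 0, 0.6], [0, 0, 0]], [[0, 0, 0.6], [0, 0, 0]], [[0, 0, 0.2], [0, 0, 0]], [[0, 0, 0], [0, 0, 0]], [[0, 0, 0], [0, 0, 0]]]' > m.json && python3 shift.py m.json ; python3 - <<'E'
from h import *
o=ctrl.get_obs();r=o["ee_pos"][:2]-[.499,.2583];print(r@[.599,.801],r@[-.801,.599])
c=cam("wrist");cv2.imwrite("pics/w5.png",c["pixels"])
E
```

```text
time_s: 9.85
ee_pos: [0.5002, 0.2554, 0.0939]
eef_rot: [3.09, 0.001, 2.499]
force: [-0.0, 1.3, -0.7]
grip_width: 0.0337
grip_force: 12.0
-0.0015450306701727526 -0.002703714680490011
```

View pics/w5.png

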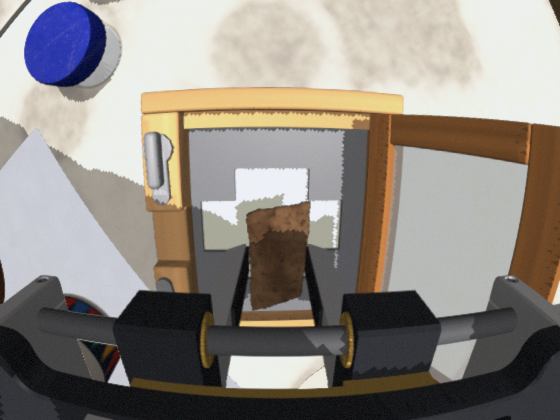

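The plate is over the well, square to it. The well's upper (+y) end spans columns 236–309 at row 169, and the slot spans columns 203–338. I'll compute the residual offset.

```bash
python3 - <<'E'
from h import *
c=cam("wrist")
def cs(u,z):
    r=on(c,u,z)[:2]-[.499,.2583];return np.round([r@[.599,.801]*1000,r@[-.801,.599]*1000],1)
for n,u in dict(wl=(236,185),wr=(309,185),top=(272,169),sl=(203,225),sr=(338,225),slottopL=(215,201),slottopR=(325,201)).items(): print(n,cs(u,.013))
for n,u in dict(PTL=(247,212),PTR=(309,202),PBR=(300,297),PBL=(251,309)).items(): print(n,cs(u,.0939-.0166))
for n,u in dict(FLpivotrimtop=(143,112),rimout=(142,93)).items(): print(n,cs(u,.048))
E
```

```text
wl [-27.5  31.8]
wr [27.  31.2]
top [-0.7 43.5]
sl [-54.2   1.1]
sr [50.9 -0.7]
slottopL [-43.8  19.9]
slottopR [39.7 18.7]
PTL [-17.2  28.4]
PTR [17.2 33.6]
PBR [ 13.6 -26.3]
PBL [-16.8 -34.1]
FLpivotrimtop [-84.3  87.4]
rimout [-84.8  99.9]
```

The well is centred to within 1 mm. Continue down, 4 mm forward of centre.

In the tool's units: 0.015 m is 0.3, -0.004 m is -0.08.

```bash
echo '[[[0, -0.08, 0.2], [0, 0, 0]], [[0, -0.06, 0.3], [0, 0, 0]], [[0, 0, 0.3], [0, 0, 0]], [[0, 0, 0.2], [0, 0, 0]], [[0, 0, 0.06], [0, 0, 0]], [[0, 0, 0], [0, 0, 0]], [[0, 0, 0], [0, 0, 0]]]' > m.json && python3 shift.py m.json; for i in 1 2 ; do echo '[[[0, 0, 0.04], [0, 0, 0]], [[0, 0, 0], [0, 0, 0]]]' > m.json && python3 shift.py m.json|egrep 'pos|force: \[';done
```

```text
time_s: 10.65
ee_pos: [0.4973, 0.2518, 0.0397]
eef_rot: [3.091, 0.0, 2.499]
force: [-0.1, 0.9, -0.2]
grip_width: 0.0335
grip_force: 12.0
ee_pos: [0.4971, 0.2517, 0.0374]
force: [-0.4, 0.2, -1.0]
ee_pos: [0.4974, 0.2519, 0.0361]
force: [-2.5, -1.3, 9.4]
```

In the tool's units: -0.001 m is -0.02, 0.0005 m is 0.01, 0.03 rad / 6.2832 = 0.0048.

```bash
echo '[[[0, 0, -0.02], [0.0048, 0, 0]], [[0, 0, 0.01], [0, 0, 0]], [[0, 0, 0], [0, 0, 0]]]' > m.json && python3 shift.py m.json; echo '[[[0, 0, 0], [0, 0, 0]], [[0, 0, 0], [0, 0, 0]], [[0, 0, 0], [0, 0, 0]]]' > m.json && python3 shift.py m.json 0.036; echo '[[[0, 0, 0], [0, 0, 0]], [[0, 0, 0], [0, 0, 0]], [[0, 0, 0], [0, 0, 0]]]' > m.json && python3 shift.py m.json 0.05; echo '[[[0, 0, -0.2], [0, 0, 0]], [[0, -0.02, -0.4], [0, 0, 0]], [[0, -0.04, -0.8], [0, 0, 0]], [[0, 0, -1], [0, 0, 0]], [[0, 0, -0.8], [0, 0, 0]], [[-0.6, 0, 0], [0, 0, 0]], [[0, 0, 0], [0.0032, 0, 0]], [[0, 0, 0], [0, 0, 0]], [[0, 0, 0], [0, 0, 0]]]' > m.json && python3 shift.py m.json; python3 - <<'E'
from h import *
c=cam("wrist");cv2.imwrite("pics/w6.png",c["pixels"])
E
```

```text
time_s: 11.35
ee_pos: [0.4972, 0.2519, 0.0357]
eef_rot: [3.121, 0.0, 2.499]
force: [0.7, 0.1, 0.2]
grip_width: 0.0332
grip_force: 12.8
time_s: 11.65
ee_pos: [0.497, 0.2517, 0.0357]
eef_rot: [3.122, -0.0, 2.499]
force: [0.7, -0.5, 0.2]
grip_width: 0.0357
grip_force: 0.1
time_s: 11.95
ee_pos: [0.4971, 0.2518, 0.0358]
eef_rot: [3.121, 0.0, 2.499]
force: [0.1, 0.7, 1.3]
grip_width: 0.0499
grip_force: 0.5
time_s: 12.85
ee_pos: [0.5167, 0.2291, 0.1952]
eef_rot: [-3.141, -0.001, 2.499]
force: [-0.9, 0.3, -0.0]
grip_width: 0.0499
grip_force: 0.0
```

View pics/w6.png

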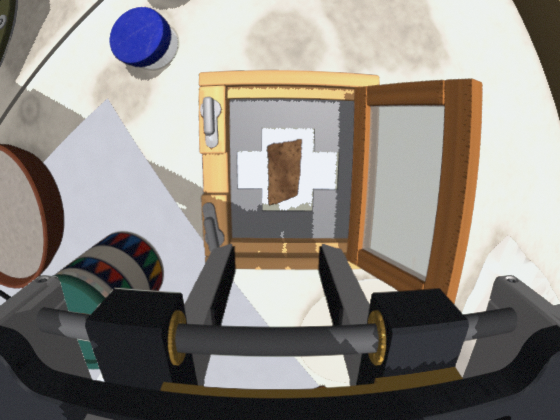

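The plate lies flat inside the white well, at (286,170). Next I'll close the fingers, rise, and turn so the 16 mm finger width lies along the lid's swing. I'll also check the clearance behind the case.

Units first: shifts go in shares of 50 mm and turns go in shares of 2 pi rad. So -0.03 m is -0.6, -0.02 m is -0.4, 0.145 rad / 6.2832 = 0.0231.

```bash
echo '[[[0, 0, -0.4], [0, 0, 0]], [[0, 0, -0.6], [0, 0, 0.0191]], [[0, 0, 0], [0, 0, 0.0231]], [[0, 0, 0], [0, 0, 0.0231]], [[0, 0, 0], [0, 0, 0.0231]], [[0, 0, 0], [0, 0, 0.0231]], [[0, 0, 0], [0, 0, 0.0231]], [[0, 0, 0], [0, 0, 0.0231]], [[0, 0, 0], [0, 0, 0.0231]], [[0, 0, 0], [0, 0, 0.0231]]]' > m.json && python3 shift.py m.json 0 10;echo '[[[0, 0, 0], [0, 0, 0.0231]], [[0, 0, 0], [0, 0, 0.0231]], [[0, 0, 0], [0, 0, 0]], [[0, 0, 0], [0, 0, 0]]]' > m.json && python3 shift.py m.json; python3 - <<'E'
from h import *
c=np.load("w3.npy",allow_pickle=True).item()
s=viewer.camera("scene")
for u in ((20,250),(45,325)): print("box",on(s,u,.06))
o=ctrl.get_obs();r=o["ee_pos"][:2]-[.499,.2583];print(r@[.599,.801],r@[-.801,.599])
E
```

```text
time_s: 13.9
ee_pos: [0.5169, 0.2292, 0.2454]
eef_rot: [-3.141, 0.0, 1.213]
force: [1.0, 0.1, -0.1]
grip_width: 0.0005
grip_force: 0.0
time_s: 14.3
ee_pos: [0.5171, 0.229, 0.2455]
eef_rot: [-3.141, 0.0, 0.934]
force: [1.3, 0.1, 0.3]
grip_width: 0.0007
grip_force: 0.0
box [0.78596016 0.61389278 0.06      ]
box [0.48749511 0.64696645 0.06      ]
-0.012632895674150225 -0.03208442461942943
```

In the tool's units: 0.045 m is 0.9, 0.04 m is 0.8.

```bash
echo '[[[0.8, -0.2, 0], [0, 0, 0]], [[0.9, -0.24, 0], [0, 0, 0]], [[0.9, -0.2, 0], [0, 0, 0]], [[0.76, 0, 0], [0, 0, 0]], [[0, 0, 0], [0, 0, 0]], [[0, 0, 0.6], [0, 0, 0]], [[0, 0, 0.6], [0, 0, 0]], [[0, 0, 0.4], [0, 0, 0]], [[0, 0, 0], [0, 0, 0]], [[0, 0, 0], [0, 0, 0]]]' > m.json && python3 shift.py m.json; for i in 1 2; do echo '[[[-0.2, 0, 0], [0, 0, 0]], [[-0.2, 0, 0], [0, 0, 0]], [[-0.1, 0, 0], [0, 0, 0]], [[0, 0, 0], [0, 0, 0]]]' > m.json && python3 shift.py m.json|egrep 'pos|force: \[';done
```

```text
time_s: 15.35
ee_pos: [0.5924, 0.3823, 0.1667]
eef_rot: [3.141, -0.001, 0.93]
force: [0.0, 0.4, 0.8]
grip_width: 0.0006
grip_force: 0.0
ee_pos: [0.5777, 0.3624, 0.1676]
force: [-0.4, -0.0, 0.6]
ee_pos: [0.5625, 0.3424, 0.1664]
force: [-0.1, 0.5, -0.6]
```

In the tool's units: -0.0105 m is -0.21, -0.009 m is -0.18.

```bash
echo '[[[-0.18, 0, -0.18], [0, 0, 0]], [[-0.18, 0, -0.18], [0, 0, 0]], [[-0.18, 0, -0.16], [0, 0, 0]], [[-0.21, 0, 0], [0, 0, 0]], [[-0.21, 0, 0.02], [0, 0, 0]], [[-0.21, 0, 0.06], [0, 0, 0]], [[-0.2, 0, 0.08], [0, 0, 0]], [[-0.2, 0, 0.08], [0, 0, 0]], [[-0.18, 0, 0.08], [0, 0, 0]], [[0, 0, 0], [0, 0, 0]]]' > m.json && python3 shift.py m.json; python3 - <<'E'
from h import *
o=ctrl.get_obs();r=o["ee_pos"][:2]-[.499,.2583];print(r@[.599,.801],r@[-.801,.599],o["ee_pos"])
s=cam("scene")["pixels"];w=cam("side")["pixels"]
cv2.imwrite("pics/c7.png",np.hstack([cv2.resize(s[160:300,120:260],(400,400),interpolation=2),cv2.resize(w[90:230,210:350],(400,400),interpolation=2)]))
E
```

```text
time_s: 17.15
ee_pos: [0.5094, 0.2715, 0.1759]
eef_rot: [-3.141, 0.001, 0.928]
force: [0.5, -0.4, 0.8]
grip_width: 0.0003
grip_force: 0.0
0.01677282385064348 -0.0004516899407392659 [0.50940454 0.27145918 0.17588439]
```

View pics/c7.png

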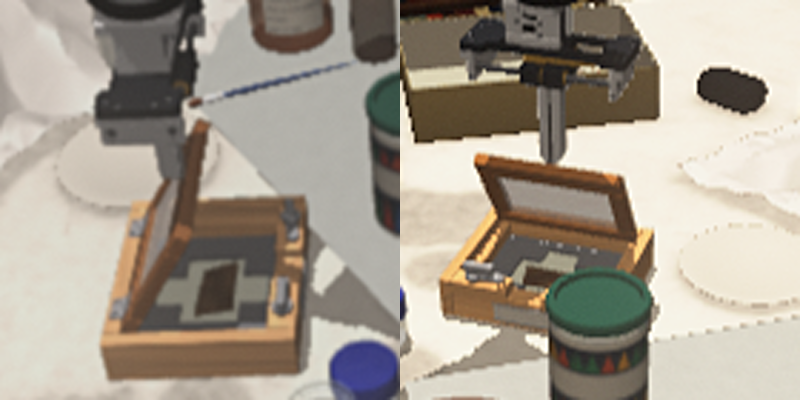

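The lid follows the fingertip at about 60° and the plate still lies in the well. That is my last picture, since the viewing allowance is used up, so from here I work from numbers. Continuing along the arc.

In the tool's units: -0.0085 m is -0.17, 0.0073 m is 0.146.

```bash
echo '[[[-0.17, 0, 0.13], [0, 0, 0]], [[-0.17, 0, 0.13], [0, 0, 0]], [[-0.17, 0, 0.13], [0, 0, 0]], [[-0.13, 0, 0.17], [0, 0, 0]], [[-0.13, 0, 0.17], [0, 0, 0]], [[-0.13, 0, 0.17], [0, 0, 0]], [[-0.06, 0, 0.146], [0, 0, 0]], [[-0.06, 0, 0.146], [0, 0, 0]], [[-0.06, 0, 0.146], [0, 0, 0]], [[-0.06, 0, 0.146], [0, 0, 0]]]' > m.json && python3 shift.py m.json; echo '[[[-0.02, 0, 0.08], [0, 0, 0]], [[-0.02, 0, 0.08], [0, 0, 0]], [[-0.02, 0, 0.08], [0, 0, 0]], [[0, 0, 0.08], [0, 0, 0]], [[0, 0, 0.08], [0, 0, 0]], [[0, 0, 0], [0, 0, 0]]]' > m.json && python3 shift.py m.json; for i in 1 2 3; do echo '[[[0, 0, 0.02], [0, 0, 0]], [[0, 0, 0.02], [0, 0, 0]], [[0, 0, 0.02], [0, 0, 0]], [[0, 0, 0], [0, 0, 0]]]' > m.json && python3 shift.py m.json|egrep 'pos|force: \[';done
```

```text
time_s: 18.25
ee_pos: [0.4759, 0.2267, 0.1009]
eef_rot: [3.142, -0.0, 0.929]
force: [0.1, 1.7, 0.4]
grip_width: 0.0003
grip_force: 0.8
time_s: 18.85
ee_pos: [0.4739, 0.2242, 0.0809]
eef_rot: [-3.141, 0.001, 0.929]
force: [-0.8, -0.0, 0.6]
grip_width: 0.0007
grip_force: 0.0
ee_pos: [0.4741, 0.2243, 0.0784]
force: [-0.2, -0.0, 0.0]
ee_pos: [0.4741, 0.2243, 0.0753]
force: [0.1, 0.1, 0.2]
ee_pos: [0.4741, 0.2243, 0.0723]
force: [-0.2, -0.1, -0.2]
```

In the tool's units: 0.001 m is 0.02.

```bash
for i in 1 2 3 4 5; do echo '[[[0, 0, 0.02], [0, 0, 0]], [[0, 0, 0], [0, 0, 0]]]' > m.json && python3 shift.py m.json|egrep 'pos|force: \[';done
```

```text
ee_pos: [0.4741, 0.2244, 0.0714]
force: [0.0, -0.5, -0.1]
ee_pos: [0.4741, 0.2244, 0.0704]
force: [0.0, -0.0, 0.7]
ee_pos: [0.4742, 0.2244, 0.0701]
force: [-3.3, -0.7, 9.9]
ee_pos: [0.4743, 0.2244, 0.0699]
force: [-7.6, -3.8, 19.0]
ee_pos: [0.4743, 0.2245, 0.0696]
force: [-12.3, -4.8, 28.9]
```

The lid bottoms out at 48 mm with a firm force. Lift, turn back, and measure the turnbuttons numerically.

In the tool's units: -0.05 m is -1, -0.04 m is -0.8, -0.14 rad / 6.2832 = -0.0223.

```bash
echo '[[[0, 0, -0.2], [0, 0, 0]], [[-0.2, 0, -0.8], [0, 0, 0]], [[-0.4, 0, -1], [0, 0, -0.0223]], [[0, 0, -0.8], [0, 0, -0.0223]], [[0, 0, 0], [0, 0, -0.0223]], [[0, 0, 0], [0, 0, -0.0223]], [[0, 0, 0], [0, 0, -0.0223]], [[0, 0, 0], [0, 0, -0.0223]], [[0, 0, 0], [0, 0, -0.0223]], [[0, 0, 0], [0, 0, -0.0223]]]' > m.json && python3 shift.py m.json 0.03; echo '[[[0, 0, 0], [0, 0, -0.0239]], [[0, 0, 0], [0, 0, -0.0239]], [[-0.6, 0, 0], [0, 0, -0.0239]], [[-0.6, 0, 0], [0, 0, 0]], [[0, 0, 0], [0, 0, 0]], [[0, 0, 0], [0, 0, 0]]]' > m.json && python3 shift.py m.json
cat > btn.py <<'E'
from h import *
o=ctrl.get_obs();U=np.array([.599,.801]);V=np.array([-.801,.599]);O=np.array([.499,.2583])
r=o["ee_pos"][:2]-O;print("tcp case",r@U,r@V,o["ee_pos"][2],o["eef_rot"])
c=cam("wrist");cv2.imwrite("pics/b.png",c["pixels"]);h=cv2.cvtColor(c["pixels"],cv2.COLOR_BGR2HSV)
gray=(h[...,1]<70).astype(np.uint8)
for n,s in(("left",1),("right",-1)):
    P=O-.073*U+s*.062*V;m=np.zeros_like(gray)
    q=np.array([proj(c,np.r_[P+a*.024*U+b*.040*V,.06]) for a,b in((-1,-1),(1,-1),(1,1),(-1,1))])
    cv2.fillConvexPoly(m,np.int32(np.round(q)),1);m&=gray
    k,l,st,ce=cv2.connectedComponentsWithStats(m);
    for i in range(1,k):
        if st[i,4]<60: continue
        w=np.array([on(c,(x,y),.062)[:2]-P for y,x in np.argwhere(l==i)]);w=np.c_[w@U,w@V]
        (mx,my),(a,b),an=cv2.minAreaRect(np.float32(w*1000));ev,e=np.linalg.eigh(np.cov(w.T));d=e[:,1]*1;d*=-s*np.sign(d[1]) if abs(d[1])>.3 else np.sign(d[0])
        print(n,st[i,4],"centre rel pivot mm",np.round(w.mean(0)*1000,1),"size",round(a,1),round(b,1),"angle",round(np.arctan2(d[0],-s*d[1]),3))
E
python3 btn.py
```

```text
time_s: 22.05
ee_pos: [0.457, 0.2015, 0.2039]
eef_rot: [3.142, -0.0, 2.055]
force: [0.2, 0.6, 0.5]
grip_width: 0.03
grip_force: 0.0
time_s: 22.65
ee_pos: [0.502, 0.1619, 0.2036]
eef_rot: [-3.141, -0.001, 2.498]
force: [0.3, 0.6, -0.5]
grip_width: 0.0297
grip_force: 0.0
tcp case -0.07542078572942741 -0.06010690047962361 0.20360104262453899 [-3.14119746e+00 -5.11966154e-04  2.49765840e+00]
left 1204 centre rel pivot mm [-14.4   6.2] size 79.6 47.3 angle -0.241
left 713 centre rel pivot mm [-0.8 -9.4] size 46.6 18.0 angle 0.027
left 69 centre rel pivot mm [ 11.9 -16.5] size 45.5 1.6 angle -0.008
right 1248 centre rel pivot mm [-12.4  -8. ] size 47.8 79.4 angle -0.312
right 671 centre rel pivot mm [-3.2 13.7] size 18.1 47.4 angle -0.139
```

The left button is at about +0.03 and the right at about −0.2. I'll grip the right fin across the pivot and turn it clockwise.

In the tool's units: 0.04 m is 0.8, 0.03 m is 0.6, -0.1 rad / 6.2832 = -0.0159.

```bash
echo '[[[-0.028, 0.048, 0.4], [0, 0, 0]], [[0, 0, 0.8], [0, 0, -0.0159]], [[0, 0, 0.6], [0, 0, -0.0159]], [[0, 0, 0.4], [0, 0, 0]], [[0, 0, 0.16], [0, 0, 0]], [[0, 0, 0.1], [0, 0, 0]], [[0, 0, 0], [0, 0, 0]], [[0, 0, 0], [0, 0, 0]]]' > m.json && python3 shift.py m.json 0.03; echo '[[[0, 0, 0], [0, 0, 0]], [[0, 0, 0], [0, 0, 0]], [[0, 0, 0], [0, 0, 0]], [[0, 0, 0], [0, 0, 0]]]' > m.json && python3 shift.py m.json 0.004 20
```

```text
time_s: 23.5
ee_pos: [0.505, 0.1634, 0.0819]
eef_rot: [3.141, 0.001, 2.699]
force: [-0.1, -0.5, 0.3]
grip_width: 0.0302
grip_force: 0.0
time_s: 23.9
ee_pos: [0.5043, 0.1616, 0.0813]
eef_rot: [-3.138, 0.0, 2.699]
force: [-5.3, -14.7, 10.0]
grip_width: 0.0086
grip_force: 20.0
```

In the tool's units: -0.002 m is -0.04, 0.14 rad / 6.2832 = 0.0223.

```bash
echo '[[[0, -0.04, 0], [0, 0, 0.008]], [[0, 0, 0], [0, 0, 0.0223]], [[0, 0, 0], [0, 0, 0.0223]], [[0, 0, 0], [0, 0, 0.0223]], [[0, 0, 0], [0, 0, 0.0223]], [[0, 0, 0], [0, 0, 0.0223]], [[0, 0, 0], [0, 0, 0]], [[0, 0, 0], [0, 0, 0]]]' > m.json && python3 shift.py m.json
```

```text
time_s: 24.7
ee_pos: [0.5036, 0.1608, 0.0813]
eef_rot: [-3.141, 0.001, 1.948]
force: [-3.2, -4.8, 4.5]
grip_width: 0.0084
grip_force: 20.0
```

In the tool's units: 0.15 rad / 6.2832 = 0.0239.

```bash
echo '[[[0, 0, 0], [0, 0, 0.0223]], [[0, 0, 0], [0, 0, 0.0223]], [[0, 0, 0], [0, 0, 0.0223]], [[0, 0, 0], [0, 0, 0.0239]], [[0, 0, 0], [0, 0, 0.0239]], [[0, 0, 0], [0, 0, 0.0239]], [[0, 0, 0], [0, 0, 0.0239]], [[0, 0, 0], [0, 0, 0]], [[0, 0, 0], [0, 0, 0]]]' > m.json && python3 shift.py m.json
```

```text
time_s: 25.6
ee_pos: [0.5027, 0.161, 0.0813]
eef_rot: [-3.14, 0.002, 0.928]
force: [-11.4, -4.3, 11.9]
grip_width: 0.0086
grip_force: 20.0
```

In the tool's units: -0.04 m is -0.8, -0.03 m is -0.6, -0.145 rad / 6.2832 = -0.0231.

```bash
echo '[[[0, 0, 0], [0, 0, 0]], [[0, 0, 0], [0, 0, 0]], [[0, 0, -0.4], [0, 0, 0]], [[0, 0, -0.8], [0, 0, 0]], [[0, 0, -0.6], [0, 0, -0.0223]], [[0, 0, 0], [0, 0, -0.0231]], [[0, 0, 0], [0, 0, -0.0231]], [[0, 0, 0], [0, 0, -0.0231]], [[0, 0, 0], [0, 0, -0.0231]], [[0, 0, 0], [0, 0, -0.0231]]]' > m.json && python3 shift.py m.json 0.03;echo '[[[0, 0, 0], [0, 0, -0.0231]], [[0, 0, 0], [0, 0, -0.0231]], [[0, 0, 0], [0, 0, -0.0231]], [[0, 0, 0], [0, 0, -0.0239]], [[0.2, 0, 0], [0, 0, -0.0239]], [[0.6, 0, 0], [0, 0, 0]], [[0.8, 0, 0], [0, 0, 0]], [[0.8, 0, 0], [0, 0, 0]], [[0, 0, 0], [0, 0, 0]], [[0, 0, 0], [0, 0, 0]]]' > m.json && python3 shift.py m.json; python3 btn.py
```

```text
time_s: 26.6
ee_pos: [0.5039, 0.1614, 0.171]
eef_rot: [3.141, -0.0, 1.8]
force: [0.7, -0.4, -0.0]
grip_width: 0.0304
grip_force: 0.0
time_s: 27.6
ee_pos: [0.4066, 0.2319, 0.1713]
eef_rot: [3.141, 0.001, 2.53]
force: [0.2, 0.1, -0.3]
grip_width: 0.0301
grip_force: 0.0
tcp case -0.0764767345741637 0.05824821437671973 0.17125656195679237 [3.14079773e+00 5.91552482e-04 2.53026285e+00]
left 1169 centre rel pivot mm [-19.1   2.5] size 80.1 11.2 angle -0.007
left 69 centre rel pivot mm [11.5 -5.9] size 48.4 1.3 angle -0.005
left 734 centre rel pivot mm [-1.1 -6.5] size 17.8 43.2 angle 0.021
right 2179 centre rel pivot mm [-2.1 -5.6] size 48.7 80.3 angle -0.388
```

In the tool's units: 0.03 m is 0.6, 0.02 m is 0.4.

```bash
echo '[[[0.074, 0.036, 0.4], [0, 0, 0]], [[0, 0, 0.6], [0, 0, 0]], [[0, 0, 0.4], [0, 0, 0]], [[0, 0, 0.24], [0, 0, 0]], [[0, 0, 0.16], [0, 0, 0]], [[0, 0, 0], [0, 0, 0]], [[0, 0, 0], [0, 0, 0]]]' > m.json && python3 shift.py m.json; echo '[[[0, 0, 0], [0, 0, 0]], [[0, 0, 0], [0, 0, 0]], [[0, 0, 0], [0, 0, 0]], [[0, 0, 0], [0, 0, 0]]]' > m.json && python3 shift.py m.json 0.004 20
```

```text
time_s: 28.35
ee_pos: [0.4051, 0.2352, 0.0815]
eef_rot: [3.141, 0.0, 2.529]
force: [-0.3, -0.2, 0.1]
grip_width: 0.03
grip_force: 0.0
time_s: 28.75
ee_pos: [0.4052, 0.2359, 0.0814]
eef_rot: [3.139, 0.001, 2.529]
force: [3.1, 6.0, -2.2]
grip_width: 0.0088
grip_force: 20.0
```

Well centred. Turn it counter-clockwise by 1.54 rad to yaw 4.07.

In the tool's units: 0.0005 m is 0.01, -0.14 rad / 6.2832 = -0.0223.

```bash
echo '[[[0, 0.01, 0], [0, 0, -0.0223]], [[0, 0, 0], [0, 0, -0.0223]], [[0, 0, 0], [0, 0, -0.0223]], [[0, 0, 0], [0, 0, -0.0223]], [[0, 0, 0], [0, 0, -0.0223]], [[0, 0, 0], [0, 0, -0.0223]], [[0, 0, 0], [0, 0, -0.0223]], [[0, 0, 0], [0, 0, -0.0223]], [[0, 0, 0], [0, 0, -0.0223]], [[0, 0, 0], [0, 0, -0.0223]]]' > m.json && python3 shift.py m.json;echo '[[[0, 0, 0], [0, 0, -0.0223]], [[0, 0, 0], [0, 0, 0]], [[0, 0, 0], [0, 0, 0]]]' > m.json && python3 shift.py m.json
```

```text
time_s: 29.75
ee_pos: [0.4051, 0.2373, 0.0814]
eef_rot: [3.14, 0.004, -2.349]
force: [-1.5, 15.4, -2.5]
grip_width: 0.0087
grip_force: 20.0
time_s: 30.05
ee_pos: [0.405, 0.2374, 0.0814]
eef_rot: [3.141, 0.004, -2.214]
force: [-2.1, 16.9, -2.3]
grip_width: 0.0087
grip_force: 20.0
```

In the tool's units: -0.05 m is -1, -0.04 m is -0.8, 0.14 rad / 6.2832 = 0.0223.

```bash
echo '[[[0, 0, 0], [0, 0, 0]], [[0, 0, 0], [0, 0, 0]], [[0, 0, -0.4], [0, 0, 0]], [[0, 0, -0.8], [0, 0, 0]], [[0, 0, -1], [0, 0, 0]], [[0, 0, -1], [0, 0, 0.0223]], [[0, 0, 0], [0, 0, 0.0223]], [[0, 0, 0], [0, 0, 0.0223]], [[0, 0, 0], [0, 0, 0.0223]], [[0, 0, 0], [0, 0, 0.0223]]]' > m.json && python3 shift.py m.json 0.03;echo '[[[0, 0, 0], [0, 0, 0.0223]], [[0, 0, 0], [0, 0, 0.0223]], [[0, 0, 0], [0, 0, 0.0223]], [[-0.6, 0, 0], [0, 0, 0.0223]], [[-1, 0, 0], [0, 0, 0.0223]], [[-1, 0, 0], [0, 0, 0.0223]], [[-1, 0, 0], [0, 0, 0]], [[0, 0, 0], [0, 0, 0]], [[0, 0, 0], [0, 0, 0]]]' > m.json && python3 shift.py m.json; sed -i 's/a\*.024\*U+b\*.040\*V/(a*.022+.02)*U+b*.014*V/' btn.py; python3 btn.py
python3 - <<'E'
from h import *
U=np.array([.599,.801]);V=np.array([-.801,.599]);O=np.array([.499,.2583])
c=cam("wrist");h=cv2.cvtColor(c["pixels"],cv2.COLOR_BGR2HSV)
# lid/case check: wood (W) vs grey (.) along a grid in case coords at z=.048
for y in range(90,-91,-10):
    print(y,"".join("W" if h[int(q[1]),int(q[0]),1]>90 else "." for x in range(-84,85,6) for q in [proj(c,np.r_[O+x/1000*U+y/1000*V,.05])] if 0<=q[0]<560 and 0<=q[1]<420))
m=cv2.inRange(h,(3,70,20),(20,255,140))
E
```

```text
time_s: 31.05
ee_pos: [0.4048, 0.2353, 0.241]
eef_rot: [-3.141, 0.0, -2.92]
force: [-0.3, 0.6, 0.4]
grip_width: 0.03
grip_force: 0.0
time_s: 31.95
ee_pos: [0.5671, 0.1612, 0.2402]
eef_rot: [-3.141, -0.001, 2.527]
force: [-0.6, -0.0, 0.5]
grip_width: 0.0301
grip_force: 0.0
tcp case -0.03697348151114793 -0.11267523063219462 0.24024033491661798 [-3.14061696e+00 -8.53029861e-04  2.52728521e+00]
left 451 centre rel pivot mm [14.2 -0.9] size 19.0 36.9 angle 1.565
left 69 centre rel pivot mm [40.  -7.3] size 14.8 4.9 angle -0.017
right 81 centre rel pivot mm [39.7  6.4] size 5.1 15.5 angle 0.045
right 428 centre rel pivot mm [13.9  2.3] size 36.1 17.7 angle 1.562
90 WWWWWWWWWWWWWWWWWWWWWWWWWWWWW
80 WWWWWWWWWWWWWWWWWWWWWWWWWWWWW
70 ......WWWWWWWWWWWWWWWWWWWWWWW
60 W.......W...................W
50 WWWWWWWWW..............W....W
40 WWWWWWWWW..............WWWWW.
30 WWWWWWWWW..............WWWWW.
20 WWWWWWWWW.............WWWWWW.
10 WWWWWWWWW..............WWWWW.
0 .WWWWWWWW..............WWWWW.
-10 WWWWWWWWW.............WWWWWW.
-20 WWWWWWWWW..............WWWWW.
-30 WWWWWWWWW.............WWWWWW.
-40 WWWWWWWWW..............WWWWW.
-50 WWWWWWWWW.............W......
-60 ........W....................
-70 W..WWWWWWWWWWWWWWWWWWWWWWWWW.
-80 WWWWWWWWWWWWWWWWWWWWWWWWWWWW.
-90 WWWWWWWWWWWWWWWWWWWWWWWWWWWW.
```

Both turnbuttons measure 1.56 rad, the frame and pane layout matches a shut lid, and the arm is clear.

```bash
python3 -c "
from station import ctrl, viewer
print(ctrl.hand_in())"
```

```text
the job is handed in; nothing more can be done
None
```

The long plate lies flat in the well, the lid is shut, both turnbuttons measure square across it (about 1.56 rad), and the job was handed in at about 32 s; I viewed 11 pictures, one over the limit of 10, and pushed the lid back to its stop before setting the plate down.

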